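# Hold a name-plate blank in the marking station

## Robot

A 6-joint arm with a two-finger parallel gripper is mounted at the origin on a cart in front of the work surface, level with it; the furniture and walls round the work are solid. World frame = base frame: x ahead of the robot, y to its left, z up, the work surface at z = 0. Lengths are in m, angles in rad, forces in N, time in s.
With the tool pointing down it reaches from about 0.275 to 1 m from the base axis. Payload 8.4 kg.
Tool frame: the origin (TCP) lies on the centre line of the jaws, within the pads' length; the fingertips stand ctrl.tip_extent ahead of it and the grasp point (between the pads) lies 3 mm ahead of it (ctrl.tip_extent is the distance from the TCP to the fingertips, in m); z points along the fingers, y is the line along which they close (so a half turn about z gives the same grasp; the last joint's range is limited). The gripper opens to 85 mm and grips with 20 to 120 N. Pads are 22 mm wide; open, the fingers measure 114 mm over their backs; the gripper's body (76 mm by 85 mm) begins 54 mm behind the grasp point. The pads swing forward as they close: fully open they stand 13 mm farther back than shut.
Start: joints at [1.226, 0.353, 1.633, -0, 1.155, -0.002], TCP at [0.21, 0.589, 0.253] pointing down, gripper open.
Joint ranges: [-2.63, 2.63], [-0.92, 2.1], [0.06, 2.66], [-1.3, 4.44], [0, 2.69], [-3.02, 3.02]. Speed limits (rad/s): [2.22, 2.22, 2.79, 3.14, 3.14, 3.14].

## Interface

Orientations are given as a rotation vector (axis times angle).
In Python, from cell import ctrl, vision, finish_job, look_for, tip_of gives the robot as it stands. The module is installed in compiled form; this text tells all that it offers.
- The arm moves only by the shell command python3 -m creep 'ROWS' [OPENING] [FORCE]. ROWS is JSON, a list of rows, each an object of numbers: "dx", "dy", "dz": the shift along the tool's x, y, z in units of 40 mm (1.0 is 40 mm); "twist": the turn about the tool's z in units of 6 degrees (1.0 is 6 degrees). A call has 1 to 5 rows; each row shifts and turns the commanded pose from where the row before left it, along the tool's axes as they then stand; what a row does not reach is not made up. A row lasts 1/12 s, in which the tool goes at most 41.7 mm and 7.16 degrees, less where a joint would pass 70% of its speed; a pose out of reach is approached as far as the arm can. A call is refused whole if a number of a shift passes 1 or a number of a turn 1, either way. A call with a gripper value outside its range is refused whole. OPENING is the opening in per cent of the stroke, from 0 (shut) to 100 (fully open), set as the call begins (- or left out, the last holds). The fingers move at their own pace and stop on an object; FORCE is the grip in N (left out, the last holds). Time passes only in rows, so rows that do not move let the fingers close. It gives the time, the measured TCP pose, the force, the opening and the grip force at its end, in the units of the state.
- ctrl.sense(): the state, without advancing time (a new reading comes with each control period).
- vision.read_camera(name): name is "scene" or "top" or "wrist"; returns a dict with "pixels" (480x640x3 uint8, red, green, blue), "depth" (480x640 float32, m along the optical axis (not along the pixel's ray), 0 where there is no reading), "mtx" (3x3 intrinsics, pixels), "dist" ([k1, k2, p1, p2, k3] as OpenCV has them; the pictures are not rectified), "rvec" (rotation vector, rad) and "tvec" (3), from world to camera coordinates, as OpenCV has them; the wrist camera has in their place "tool_from_camera" (4x4, takes a point from camera to tool coordinates, whose origin is the TCP and whose axes are the flange's). Camera axes: x right, y down, z forward; pixel columns grow to the right and rows downward; lengths in m; the calibration is good to about 2 mm. A picture is of the moment at which its call begins: read the wrist's pose just before it.
- finish_job(): hands the job in; it is judged then, once.
Trained networks look in a picture, given as the dict that the camera call returned (one of the last four; its "shot" number tells which), for a name from the list of things; names that differ only in an ending like _2 or _b are one class to them, and where a whole thing is asked for, a point or a joint stands for the part that bears it (a point fixed in the world has none). Each returns a list of dicts, best first, with "confidence" (0 to 1); they miss things now and then, are a little off and sometimes report something else, mostly with a low value. They report only what shows in the picture. A call takes as long as a camera call.
- look_for(query, picture): "box" ([left, top, width, height] in pixels, round what is visible of it).
- tip_of(query, picture): "at" ([column, row] in pixels: a listed point, or the origin of a listed thing).
The state is a dict: "time_s": time; "joints": joint angles; "joint_velocities": joint speeds; "tau": joint torques, N m; "tcp_pos": TCP position; "ee_rot": TCP orientation; "force": force on the tool from outside, world axes, zero at the start; "wrist_torque": the same for the moment, N m; "grip_width": opening from 0.0 (shut) to 1.0 (fully open); "grasp_force": force on a finger pad.
Only numpy, scipy, OpenCV 4.12 (cv2) and the standard library are available. Lean on these libraries where they do the work, as an engineer would, in place of code of your own. Each camera call takes 0.05 s, during which the arm holds its last target. There are 200 camera calls.

## Task

Start the desk marking station by pressing its three buttons fully down one at a time, the largest first, then the middle-sized, then the smallest. Then load the wooden name-plate blank onto the bed, its left end up to the stop block and its flat back flush against the fence, and hold it there for marking with one firm diagonal push on it (about 15 N) that presses it against the fence and down onto the bed at once. Finish while still pushing, and leave the other things on the desk where they are.

Things in the scene. Friction and masses are not known exactly. Their poses are not given: they have to be found in the camera images.
- station: desktop marking station, fixed to the desk. Origin: centre of the underside of its bed at desk level. Its +x runs from the open front edge of the bed to the fence, +y along the fence to the stop block, z up. Overall 226 mm (x, from -65 to +161) by 200 mm (y); a grey drive housing 56 mm (its vent ribs 58 mm) high stands behind the fence (x 76 to 161 mm).
- bed: flat bright aluminium bed of the station, 130 mm (x) by 200 mm (y), top 12 mm above the desk; origin as the station's
- fence: upright steel plate along the whole back of the bed, 200 mm long, 12 mm thick, top 58 mm above the desk (46 mm above the bed); a dark round stylus port shows in its front face, which lies at station x = +65 mm; origin as the station's
- stop_block: low steel bar at the left (+y) end of the bed, at right angles to the fence, station x from -53 to +65 mm, 12 mm thick, top 34 mm above the desk (22 mm above the bed); its inner face lies at station y = +88 mm; origin as the station's
- nest_corner (a point): the inner corner where bed top, fence face and stop face meet (station 65, 88, 12 mm); axes as the station's
- blank: loose dark wooden name-plate bar, 140 mm long (y), 46 deep (x), 42 high, 0.22 kg. Origin: centre of underside. Flat upright back at x +23. Front: upright toe 18 mm high at x -23, then a sloping face with metal inlay, back to x -6 at the flat top (55 degrees). Grip low across the depth; at the fence no finger fits behind it. Friction 0.6. Starts upright, back away from the robot within 0.5 rad
- blank_corner (a point): the bottom left corner of the blank's back (its x +23, y +70, z 0 mm), which belongs in the nest corner; axes as the blank's
- blank_slope (a point): middle of the sloping face (blank x -14.5, y 0, z 30 mm); a push square on it runs forwards and down, along (0.82, 0, -0.58) in the blank's axes. Away from the fence a mostly downward push only jams it on the bed: slide it up to the fence by a low, level push on the toe
- pad: control pad, grey slab fixed to the desk, 170 mm (x) by 62 mm (y) by 14 mm, carrying a row of three push buttons along its x, 52 mm apart, in any order of size; origin: centre of its underside
- button_large_top (a point): centre of the top of the large button's white round cap, 36 mm across, in a black round housing; at rest 36 mm above the desk, its housing's rim 10 mm below the cap's top
- button_large (a joint): travel of the large button: 0 up, 0.006 m fully down, which takes 4 N (spring, comes back up)
- button_medium_top (a point): centre of the top of the medium button's white round cap, 25 mm across, in a black round housing; at rest 36 mm above the desk, its housing's rim 10 mm below the cap's top
- button_medium (a joint): travel of the medium button: 0 up, 0.006 m fully down, which takes 4 N (spring, comes back up)
- button_small_top (a point): centre of the top of the small button's white round cap, 16 mm across, in a black round housing; at rest 36 mm above the desk, its housing's rim 10 mm below the cap's top
- button_small (a joint): travel of the small button: 0 up, 0.006 m fully down, which takes 4 N (spring, comes back up)
- smartphone: phone lying flat, 146x71x8 mm; a bystander, origin at the centre of its underside
- eraser: eraser in a sleeve, 46x23x13 mm; a bystander, origin at the centre of its underside
- binder_clip_1: black binder clip standing, 20x31x35 mm; a bystander, origin at the centre of its underside
- sharpener: small metal pencil sharpener, 16x25x12 mm; a bystander, origin at the centre of its underside
- tape_roll: roll of masking tape lying flat, 103x99x24 mm; a bystander, origin at the centre of its underside
- usb_stick: memory stick, 55x18x8 mm; a bystander, origin at the centre of its underside

How it is judged:
On the way, in this order (a step that is already met when the one before it is completed fails the run):
1. the large button is pressed fully down (value of joint button_large above 0.0045 m), for 0.05 s.
2. the medium button is pressed fully down (value of joint button_medium above 0.0045 m), for 0.05 s.
3. the small button is pressed fully down (value of joint button_small above 0.0045 m), for 0.05 s.
4. after the buttons, the blank is pressed against fence and bed together, its end at the stop (x of blank_corner in the frame of nest_corner between -0.0035 and 0.003 m and y of blank_corner in the frame of nest_corner between -0.0045 and 0.003 m and z of blank_corner in the frame of nest_corner below 0.0025 m and angle between blank's own z axis and vertical below 0.04 rad and angle between the x axis of blank and the x axis of station, either way round below 0.035 rad and contact force between blank and fence above 3 N and contact force between blank and bed above 5 N and (contact force between blank and the fingers above 2 N or contact force between blank and the arm above 2 N)), for 0.3 s.
At the end, for the whole second after the job is handed in: The blank lies upright on the bed, back within 3.5 mm of the fence, end within 4.5 mm of the stop block, square to 0.035 rad, at rest, while the robot still pushes it: over 3 N between blank and fence, over 5 N between blank and bed (weight alone gives about 2 N). All buttons are up (all of step 4 and value of joint each of button_large, button_medium, button_small below 0.002 m and linear speed of blank below 0.01 m/s); the arm keeps its last pose, push and grip.
It fails at once if two buttons are down together (value of joint each of button_large, button_medium above 0.003 m or value of joint each of button_medium, button_small above 0.003 m or value of joint each of button_large, button_small above 0.003 m).
It fails at once if a bystander is shifted by more than 25 mm (distance of any of smartphone, eraser, binder_clip_1, sharpener, tape_roll, usb_stick from where it was at the start of the episode above 0.025 m).
It also fails if it takes over 72 s, if anything falls off the work surface, if the arm or the gripper's body presses on something with over 40 N, if the wrist force passes 120 N, or if a joint passes its speed limit or range.

## Working session

There is one attempt and no reset: what is moved stays moved. The work goes in short steps, Python scripts to look and compute and a shell command to move; the robot and the scene stay as the last step left them, time stands still between calls to the robot, and variables do not carry over. Pictures are saved under pics/ and viewed, at most 10 in all, crops included, and the job is handed in when it is done.

```bash
mkdir -p pics; cat > h.py <<'E'
import numpy as np, cv2
from cell import ctrl, vision, look_for, tip_of
from scipy.spatial.transform import Rotation as R
def pose(s=None):
    s=s or ctrl.sense(); T=np.eye(4); T[:3,:3]=R.from_rotvec(s['ee_rot']).as_matrix(); T[:3,3]=s['tcp_pos']; return T
def shot(n):
    T=pose(); p=vision.read_camera(n)
    if n=='wrist': p['W']=T@np.array(p['tool_from_camera'])
    else:
        E=np.eye(4); E[:3,:3]=cv2.Rodrigues(np.array(p['rvec'],float))[0]; E[:3,3]=np.ravel(p['tvec']); p['W']=np.linalg.inv(E)
    return p
def ray(p,uv):
    x=cv2.undistortPoints(np.array([[uv]],float),np.array(p['mtx'],float),np.array(p['dist'],float))[0,0]
    return p['W'][:3,3],p['W'][:3,:3]@np.array([x[0],x[1],1])
def onz(p,uv,z):
    o,d=ray(p,uv); return o+d*(z-o[2])/d[2]
def ond(p,uv):
    o,d=ray(p,uv); return o+d*p['depth'][int(round(uv[1])),int(round(uv[0]))]
def cloud(p):
    h,w=p['depth'].shape; u,v=np.meshgrid(np.arange(w),np.arange(h))
    x=cv2.undistortPoints(np.stack([u,v],-1).reshape(-1,1,2).astype(float),np.array(p['mtx'],float),np.array(p['dist'],float)).reshape(h,w,2)
    c=np.dstack([x,np.ones((h,w))])*p['depth'][...,None]
    return c@p['W'][:3,:3].T+p['W'][:3,3]
def togo(P):
    "world target -> rows units in the tool axes"
    T=pose(); return np.round(T[:3,:3].T@(np.array(P)-T[:3,3])/0.04,3)
def save(p,n): cv2.imwrite('pics/'+n+'.png',p['pixels'][...,::-1])
E
python3 - <<'E'
from h import *
np.set_printoptions(precision=4,suppress=True)
s=ctrl.sense(); print(s['time_s'],s['tcp_pos'],s['ee_rot'],ctrl.tip_extent); print(pose())
p=shot('top'); save(p,'top'); q=shot('scene'); save(q,'scene')
for n,z in [('station',0),('nest_corner',.012),('blank',0),('blank_corner',0),('blank_slope',.03),('pad',0),('button_large_top',.036),('button_medium_top',.036),('button_small_top',.036)]:
    for nm,c in (('top',p),('scene',q)):
        for r in tip_of(n,c)[:2]: print(n,nm,np.round(r['at'],1),round(r['confidence'],2),onz(c,r['at'],z),ond(c,r['at']))
E
```

```text
0.0 [0.2099 0.5882 0.2525] [-0.5358 -3.0953  0.0023] 0.022
[[-0.9418  0.3361 -0.0005  0.2099]
 [ 0.3361  0.9418 -0.0014  0.5882]
 [ 0.     -0.0015 -1.      0.2525]
 [ 0.      0.      0.      1.    ]]
station top [267.6 206.5] 0.81 [0.5981 0.058  0.    ] [0.5947 0.0563 0.013 ]
station top [298.1 292.1] 0.41 [ 0.3774 -0.0451  0.    ] [ 0.3764 -0.0457  0.01  ]
station scene [293.3 225.5] 0.66 [0.5991 0.0564 0.    ] [0.5872 0.0437 0.0103]
nest_corner top [233.5 184.1] 0.9 [0.6485 0.1536 0.012 ] [0.645  0.1512 0.0236]
nest_corner scene [285.7 207.2] 0.64 [0.6547 0.156  0.012 ] [0.6485 0.1491 0.017 ]
blank top [414.6 275.7] 0.95 [ 0.4461 -0.3426  0.    ] [ 0.4394 -0.3353  0.044 ]
blank_corner top [394.7 257.5] 0.55 [ 0.4895 -0.2884  0.    ] [ 0.4897 -0.2886 -0.0013]
blank_corner scene [345.7 284.5] 0.62 [ 0.4807 -0.2893  0.    ] [ 0.4445 -0.3185  0.0355]
blank_slope top [416.3 281.3] 0.97 [ 0.4276 -0.3426  0.03  ] [ 0.4283 -0.3435  0.0251]
blank_slope top [234.8 185.3] 0.67 [0.64   0.1461 0.03  ] [0.6429 0.148  0.0206]
blank_slope scene [350.  294.1] 0.77 [ 0.4268 -0.3499  0.03  ] [ 0.4293 -0.348   0.0275]
pad top [159.  234.2] 0.97 [0.498  0.3342 0.    ] [0.4931 0.3254 0.026 ]
pad top [342.4 292.3] 0.27 [ 0.3867 -0.1592  0.    ] [ 0.3863 -0.1591  0.0042]
pad scene [218.3 209.1] 0.73 [0.4798 0.3297 0.    ] [0.4701 0.3147 0.0096]
button_large_top top [144.6 255.8] 0.72 [0.4324 0.3497 0.036 ] [0.4334 0.3521 0.0293]
button_large_top scene [200.8 205.8] 0.55 [0.4124 0.3357 0.036 ] [0.4184 0.3458 0.0298]
button_medium_top top [157.6 215.9] 0.54 [0.5388 0.3328 0.036 ] [0.5399 0.3346 0.0308]
button_medium_top scene [231.  194.6] 0.36 [0.5431 0.3334 0.036 ] [0.5443 0.335  0.035 ]
button_medium_top scene [412.1 323.3] 0.32 [ 0.4455 -0.5373  0.036 ] [ 0.4844 -0.5164 -0.0021]
button_small_top top [149.5 237. ] 0.55 [0.4818 0.3449 0.036 ] [0.4826 0.3464 0.0317]
```

View pics/top.png

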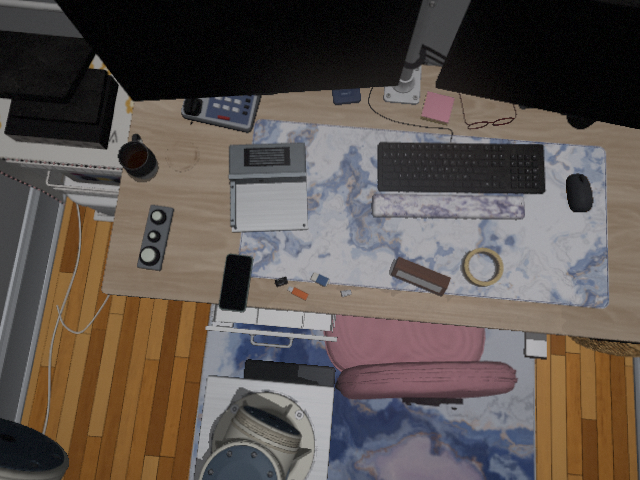

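View pics/scene.png

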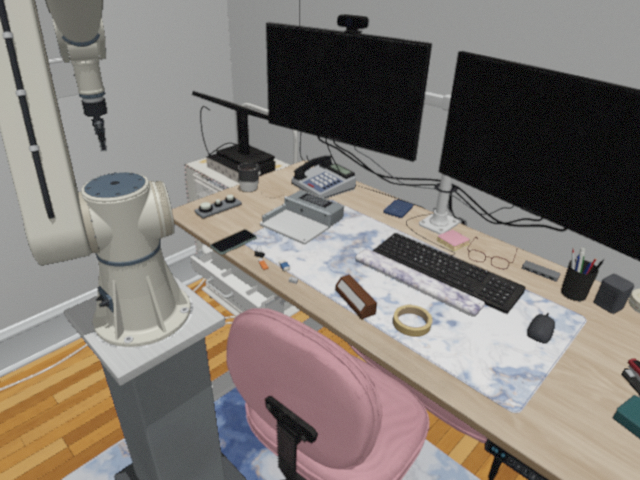

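```bash
python3 -m creep '[{"dx":-0.75,"dy":-0.39},{"dx":-0.75,"dy":-0.39},{"dx":-0.75,"dy":-0.39},{"dx":-0.75,"dy":-0.39},{"dx":-0.75,"dy":-0.39}]' 0 40
python3 -m creep '[{"dx":-0.75,"dy":-0.39},{"dx":-0.75,"dy":-0.39},{"dx":-0.6,"dy":-0.3},{"dx":-0.4,"dy":-0.3},{"dx":0}]'
cat > m1.py <<'E'
from h import *
np.set_printoptions(precision=4,suppress=True)
p=shot('wrist'); save(p,'w1'); print(np.array(p['tool_from_camera'])); print(pose())
for n in ('large','medium','small'):
    for r in tip_of(f'button_{n}_top',p)[:3]: print(n,np.round(r['at'],1),round(r['confidence'],2),onz(p,r['at'],.036),ond(p,r['at']))
E
python3 m1.py
```

```text
[[-0.0001 -0.9657 -0.2596  0.0659]
 [ 1.     -0.0005  0.0014  0.0008]
 [-0.0015 -0.2596  0.9657 -0.1211]
 [ 0.      0.      0.      1.    ]]
[[-0.9418  0.3361  0.      0.2101]
 [ 0.3361  0.9418  0.      0.5886]
 [-0.      0.     -1.      0.2533]
 [ 0.      0.      0.      1.    ]]invalid input at $[0]: expected keys dx, dy, dz, twist
invalid input at $[0]: expected keys dx, dy, dz, twist
```

View pics/w1.png

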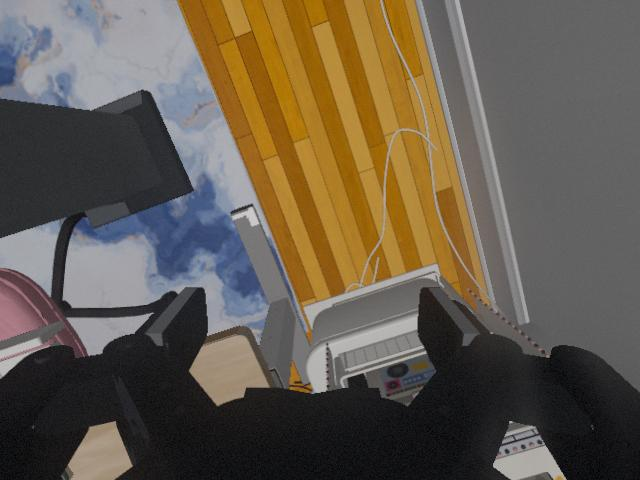

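The picture shows the floor beyond the desk corner; the pad isn't in view, because the moves were refused (all four keys are required). Moving now.

```bash
python3 -m creep '[{"dx":-0.8,"dy":-0.3,"dz":0,"twist":0},{"dx":-0.8,"dy":-0.3,"dz":0,"twist":0},{"dx":-0.8,"dy":-0.3,"dz":0,"twist":0},{"dx":-0.8,"dy":-0.3,"dz":0,"twist":0},{"dx":-0.8,"dy":-0.3,"dz":0,"twist":0}]' 0 40
python3 -m creep '[{"dx":-0.8,"dy":-0.3,"dz":0,"twist":0},{"dx":-0.8,"dy":-0.3,"dz":0,"twist":0},{"dx":-0.8,"dy":-0.3,"dz":0,"twist":0},{"dx":-0.8,"dy":-0.3,"dz":0,"twist":0},{"dx":-0.8,"dy":-0.3,"dz":0,"twist":0}]'
python3 -m creep '[{"dx":-0.8,"dy":-0.3,"dz":0,"twist":0},{"dx":-0.5,"dy":-0.2,"dz":0,"twist":0},{"dx":0,"dy":0,"dz":0,"twist":0},{"dx":0,"dy":0,"dz":0,"twist":0}]'
python3 m1.py
```

```text
time_s: 1.62
tcp_pos: [0.3415, 0.4773, 0.2534]
ee_rot: [0.535, 3.096, 0.0]
force: [0.8, -0.1, -0.0]
grip_width: 0.299
grasp_force: 0.0
time_s: 2.03
tcp_pos: [0.4723, 0.3668, 0.2535]
ee_rot: [0.536, 3.095, 0.0]
force: [0.3, 0.3, 0.2]
grip_width: -0.002
grasp_force: 0.0
time_s: 2.37
tcp_pos: [0.514, 0.3309, 0.2532]
ee_rot: [-0.539, -3.095, 0.0]
force: [-0.7, 0.2, -0.1]
grip_width: -0.001
grasp_force: 0.0
[[-0.0001 -0.9657 -0.2596  0.0659]
 [ 1.     -0.0005  0.0014  0.0008]
 [-0.0015 -0.2596  0.9657 -0.1211]
 [ 0.      0.      0.      1.    ]]
[[-0.9414  0.3372 -0.0006  0.5133]
 [ 0.3372  0.9414  0.0001  0.3316]
 [ 0.0006 -0.0001 -1.      0.2531]
 [ 0.      0.      0.      1.    ]]
large [291.1 121.6] 0.57 [0.4304 0.3418 0.036 ] [0.4304 0.3419 0.0365]
medium [325. 233.] 0.63 [0.5405 0.3363 0.036 ] [0.5406 0.3363 0.0357]
small [292.9 124. ] 0.72 [0.4329 0.3427 0.036 ] [0.433  0.3427 0.0363]
small [311.8 177. ] 0.61 [0.4842 0.3426 0.036 ] [0.4844 0.3425 0.0339]
```

View pics/w1.png

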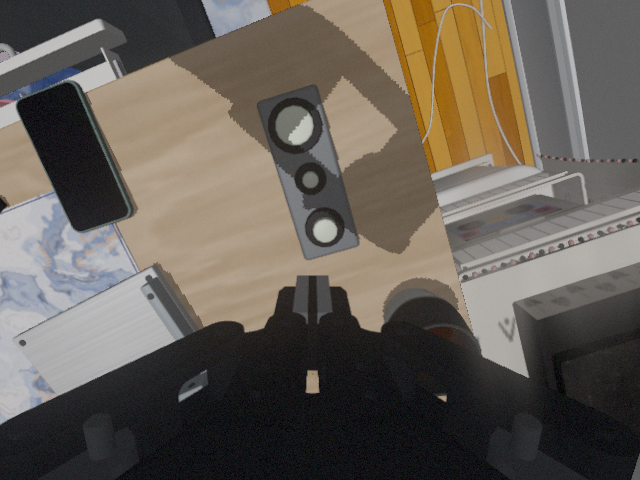

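Shut fingers at the bottom; large cap at pixel (295,125), small (311,179), medium (325,230). The mug is at (430,310), clear of the path along the row.

```bash
python3 - <<'E'
from h import *
np.set_printoptions(precision=4,suppress=True)
p=shot('wrist')
P=[]
g=p['pixels'].astype(int)
C=cloud(p)
for n,uv in (('L',(295,125)),('S',(311,179)),('M',(325,230))):
    q=onz(p,uv,.036); d=np.hypot(*(C[...,:2]-q[:2]).transpose(2,0,1))
    m=(d<.026)&(C[...,2]>.0325)
    print(n,q,C[m].mean(0),m.sum(),(C[m].max(0)+C[m].min(0))/2); 
    c=(C[m].max(0)+C[m].min(0))/2; P.append(c)
print(np.linalg.norm(P[0][:2]-P[1][:2]),np.linalg.norm(P[1][:2]-P[2][:2]))
for c in P: print(togo([c[0],c[1],.066]), pose()[:3,3])
E
```

```text
L [0.4329 0.3455 0.036 ] [0.4448 0.3511 0.2517] 3217 [0.4346 0.3433 0.2034]
S [0.4842 0.3428 0.036 ] [0.498  0.3385 0.3097] 30320 [0.4942 0.3383 0.1841]
M [0.5361 0.339  0.036 ] [0.5254 0.3468 0.2419] 2716 [0.5299 0.3452 0.1676]
0.05984189465183894 0.03630648241460917
[ 1.927 -0.4    4.683] [0.5126 0.3326 0.2533]
[ 0.48  -0.019  4.683] [0.5126 0.3326 0.2533]
[-0.303  0.441  4.683] [0.5126 0.3326 0.2533]
```

```bash
python3 -m creep '[{"dx":0.66,"dy":-0.12,"dz":0.6,"twist":0},{"dx":0.66,"dy":-0.12,"dz":0.7,"twist":0},{"dx":0.66,"dy":-0.13,"dz":0.7,"twist":0},{"dx":0,"dy":0,"dz":0.9,"twist":0},{"dx":0,"dy":0,"dz":0.9,"twist":0}]'
python3 -m creep '[{"dx":0,"dy":0,"dz":0.7,"twist":0},{"dx":0,"dy":0,"dz":0,"twist":0},{"dx":0,"dy":0,"dz":0,"twist":0}]'
python3 -c "
from h import *
print(togo([.4329,.3455,.0555]))"
```

```text
time_s: 3.03
tcp_pos: [0.4321, 0.3456, 0.101]
ee_rot: [0.531, 3.095, 0.002]
force: [0.1, 0.9, -0.3]
grip_width: -0.003
grasp_force: 0.0
time_s: 3.28
tcp_pos: [0.4326, 0.3444, 0.0726]
ee_rot: [-0.534, -3.094, 0.004]
force: [0.4, -0.6, 1.0]
grip_width: -0.001
grasp_force: 0.0
[0.003 0.029 0.428]
```

```bash
python3 -m creep '[{"dx":0,"dy":0,"dz":0.3,"twist":0},{"dx":0,"dy":0,"dz":0.1,"twist":0},{"dx":0,"dy":0,"dz":0.08,"twist":0},{"dx":0,"dy":0,"dz":0,"twist":0}]'
python3 -m creep '[{"dx":0,"dy":0,"dz":0.05,"twist":0},{"dx":0,"dy":0,"dz":0,"twist":0}]'
```

```text
time_s: 3.62
tcp_pos: [0.4345, 0.3451, 0.0547]
ee_rot: [0.536, 3.094, 0.002]
force: [-0.8, 1.8, 2.8]
grip_width: -0.004
grasp_force: 1.3
time_s: 3.78
tcp_pos: [0.4345, 0.345, 0.0527]
ee_rot: [0.536, 3.094, 0.002]
force: [0.5, 2.3, 3.7]
grip_width: 0.002
grasp_force: 1.7
```

```bash
python3 -m creep '[{"dx":0,"dy":0,"dz":0.06,"twist":0},{"dx":0,"dy":0,"dz":0,"twist":0},{"dx":0,"dy":0,"dz":0,"twist":0}]'
python3 -m creep '[{"dx":0,"dy":0,"dz":-0.3,"twist":0},{"dx":0,"dy":0,"dz":-0.3,"twist":0},{"dx":0,"dy":0,"dz":0,"twist":0}]'
python3 -c "
from h import *
print(togo([.5361,.339,.068]))"
```

```text
time_s: 4.03
tcp_pos: [0.4346, 0.3451, 0.0517]
ee_rot: [0.536, 3.094, 0.003]
force: [-4.7, -1.4, 22.4]
grip_width: 0.003
grasp_force: 11.4
time_s: 4.28
tcp_pos: [0.4347, 0.345, 0.0758]
ee_rot: [0.535, 3.094, 0.003]
force: [0.8, -0.4, 0.3]
grip_width: -0.002
grasp_force: 0.0
[-2.438  0.711  0.199]
```

```bash
python3 -m creep '[{"dx":-0.8,"dy":0.24,"dz":0,"twist":0},{"dx":-0.8,"dy":0.24,"dz":0,"twist":0},{"dx":-0.84,"dy":0.23,"dz":0,"twist":0},{"dx":0,"dy":0,"dz":0,"twist":0},{"dx":0,"dy":0,"dz":0.2,"twist":0}]'
python3 -m creep '[{"dx":0,"dy":0,"dz":0.2,"twist":0},{"dx":0,"dy":0,"dz":0.16,"twist":0},{"dx":0,"dy":0,"dz":0,"twist":0}]'
python3 -m creep '[{"dx":0,"dy":0,"dz":0.06,"twist":0},{"dx":0,"dy":0,"dz":0,"twist":0},{"dx":0,"dy":0,"dz":0,"twist":0}]'
```

```text
time_s: 4.7
tcp_pos: [0.5375, 0.3384, 0.0664]
ee_rot: [0.538, 3.093, 0.003]
force: [0.5, 0.0, -0.0]
grip_width: 0.0
grasp_force: 0.0
time_s: 4.95
tcp_pos: [0.5342, 0.338, 0.0519]
ee_rot: [-0.534, -3.095, 0.002]
force: [-1.1, -5.0, 12.3]
grip_width: -0.003
grasp_force: 6.1
time_s: 5.2
tcp_pos: [0.5343, 0.3381, 0.0514]
ee_rot: [-0.534, -3.096, 0.002]
force: [-7.5, -8.2, 35.7]
grip_width: -0.004
grasp_force: 17.8
```

```bash
python3 -m creep '[{"dx":0,"dy":0,"dz":-0.36,"twist":0},{"dx":0,"dy":0,"dz":-0.3,"twist":0},{"dx":0,"dy":0,"dz":0,"twist":0}]'
python3 -c "
from h import *
print(togo([.4842,.3425,.068]))"
```

```text
time_s: 5.45
tcp_pos: [0.5353, 0.3391, 0.0769]
ee_rot: [0.534, 3.094, 0.002]
force: [1.1, 0.7, 0.6]
grip_width: -0.004
grasp_force: 0.0
[ 1.231 -0.349  0.221]
```

```bash
python3 -m creep '[{"dx":0.6,"dy":-0.17,"dz":0,"twist":0},{"dx":0.63,"dy":-0.18,"dz":0,"twist":0},{"dx":0,"dy":0,"dz":0,"twist":0},{"dx":0,"dy":0,"dz":0.25,"twist":0}]'
python3 -m creep '[{"dx":0,"dy":0,"dz":0.2,"twist":0},{"dx":0,"dy":0,"dz":0.16,"twist":0},{"dx":0,"dy":0,"dz":0,"twist":0}]'
python3 -m creep '[{"dx":0,"dy":0,"dz":0.04,"twist":0},{"dx":0,"dy":0,"dz":0,"twist":0},{"dx":0,"dy":0,"dz":0,"twist":0}]'
```

```text
time_s: 5.78
tcp_pos: [0.4834, 0.3423, 0.0657]
ee_rot: [0.533, 3.095, 0.001]
force: [0.9, 0.8, -0.4]
grip_width: 0.001
grasp_force: 0.0
time_s: 6.03
tcp_pos: [0.4846, 0.342, 0.0516]
ee_rot: [-0.537, -3.094, 0.0]
force: [-7.9, -1.4, 23.0]
grip_width: 0.002
grasp_force: 11.3
time_s: 6.28
tcp_pos: [0.4847, 0.3421, 0.0513]
ee_rot: [-0.537, -3.095, -0.001]
force: [-11.8, -3.7, 38.8]
grip_width: -0.002
grasp_force: 19.2
```

```bash
python3 -m creep '[{"dx":0,"dy":0,"dz":-0.9,"twist":0},{"dx":0,"dy":0,"dz":-0.9,"twist":0},{"dx":0,"dy":0,"dz":-0.9,"twist":0},{"dx":-0.44,"dy":-0.79,"dz":-0.32,"twist":0},{"dx":-0.44,"dy":-0.79,"dz":-0.32,"twist":0}]'
python3 -m creep '[{"dx":-0.44,"dy":-0.79,"dz":-0.32,"twist":0},{"dx":-0.44,"dy":-0.79,"dz":-0.32,"twist":0},{"dx":-0.44,"dy":-0.79,"dz":-0.32,"twist":0},{"dx":-0.44,"dy":-0.79,"dz":-0.32,"twist":0},{"dx":-0.44,"dy":-0.79,"dz":-0.32,"twist":0}]'
python3 -m creep '[{"dx":-0.44,"dy":-0.79,"dz":-0.32,"twist":0},{"dx":-0.44,"dy":-0.79,"dz":-0.32,"twist":0},{"dx":-0.44,"dy":-0.79,"dz":-0.32,"twist":0},{"dx":-0.44,"dy":-0.79,"dz":-0.32,"twist":0},{"dx":0,"dy":0,"dz":0,"twist":1}]'
python3 -m creep '[{"dx":0,"dy":0,"dz":0,"twist":1},{"dx":0,"dy":0,"dz":0,"twist":1},{"dx":0,"dy":0,"dz":0,"twist":1},{"dx":0,"dy":0,"dz":0,"twist":1},{"dx":0,"dy":0,"dz":0,"twist":1}]' 100
python3 -m creep '[{"dx":0,"dy":0,"dz":0,"twist":1},{"dx":0,"dy":0,"dz":0,"twist":1},{"dx":0,"dy":0,"dz":0,"twist":1},{"dx":0,"dy":0,"dz":0,"twist":1},{"dx":0,"dy":0,"dz":0,"twist":1}]'
python3 -m creep '[{"dx":0,"dy":0,"dz":0,"twist":1},{"dx":0,"dy":0,"dz":0,"twist":1},{"dx":0,"dy":0,"dz":0,"twist":1},{"dx":0,"dy":0,"dz":0,"twist":0},{"dx":0,"dy":0,"dz":0,"twist":0}]'
python3 - <<'E'
from h import *
np.set_printoptions(precision=4,suppress=True)
print(pose(),ctrl.sense()['joints'])
p=shot('wrist'); save(p,'w2')
for n,z in [('station',.012),('nest_corner',.012),('blank_corner',0),('blank',0)]:
    for r in tip_of(n,p)[:2]: print(n,np.round(r['at'],1),round(r['confidence'],2),onz(p,r['at'],z),ond(p,r['at']))
np.savez('w2.npz',C=cloud(p))
E
```

```text
time_s: 6.7
tcp_pos: [0.4977, 0.2711, 0.1841]
ee_rot: [0.531, 3.094, 0.003]
force: [1.2, -0.6, -0.0]
grip_width: -0.002
grasp_force: 0.0
time_s: 7.12
tcp_pos: [0.5265, 0.0899, 0.2466]
ee_rot: [-0.536, -3.095, 0.0]
force: [1.9, 0.2, -0.0]
grip_width: 0.003
grasp_force: 0.0
time_s: 7.53
tcp_pos: [0.5523, -0.0568, 0.2998]
ee_rot: [0.696, 3.059, -0.003]
force: [-0.4, -0.3, -0.4]
grip_width: -0.003
grasp_force: 0.0
time_s: 7.95
tcp_pos: [0.5503, -0.0514, 0.2969]
ee_rot: [-1.474, -2.773, 0.001]
force: [0.8, 0.1, -0.2]
grip_width: 0.707
grasp_force: 0.0
time_s: 8.37
tcp_pos: [0.5503, -0.0513, 0.2969]
ee_rot: [-2.142, -2.298, 0.001]
force: [-0.2, -0.3, -0.0]
grip_width: 1.0
grasp_force: 0.0
time_s: 8.78
tcp_pos: [0.5501, -0.0511, 0.2972]
ee_rot: [-2.466, -1.945, 0.001]
force: [-0.1, -0.5, -0.6]
grip_width: 1.001
grasp_force: 0.0
[[ 0.2331  0.9724 -0.0009  0.5501]
 [ 0.9724 -0.2331 -0.     -0.0511]
 [-0.0002 -0.0009 -1.      0.2972]
 [ 0.      0.      0.      1.    ]] [-0.0954  0.1999  1.74   -0.0001  1.2026  0.14  ]
station [328.5  97.2] 0.69 [0.593  0.0536 0.012 ] [0.593  0.0537 0.0116]
blank_corner [308.8 379.6] 0.62 [ 0.4862 -0.2958  0.    ] [ 0.4864 -0.2952  0.0008]
blank_corner [327.1  96. ] 0.25 [0.5926 0.0564 0.    ] [0.5918 0.0552 0.0122]
blank [176.4 222.6] 0.39 [ 0.3817 -0.0417  0.    ] [ 0.3843 -0.0409  0.006 ]
```

View pics/w2.png

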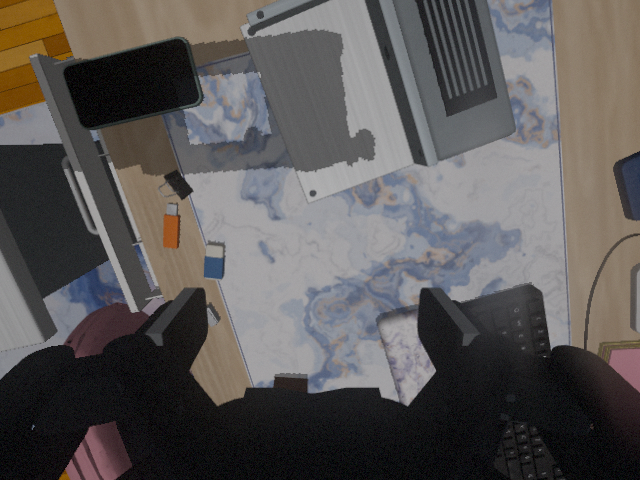

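The station's bed sits at about (330,100) with the fence edge from (365,0) to (430,165), the stop at the upper left (260,15), the bed's right front corner at (310,198); the blank's left end is just visible at (290,380).

```bash
cat > st.py <<'E'
from h import *
np.set_printoptions(precision=4,suppress=True)
C=np.load('w2.npz')['C'].reshape(-1,3)
def near(c,a,b,l,h): return C[(C[:,0]>c[0]-a)&(C[:,0]<c[0]+a)&(C[:,1]>c[1]-b)&(C[:,1]<c[1]+b)&(C[:,2]>l)&(C[:,2]<h)]
def edge(P,ax,side,bins):
    "edge of P along axis ax as a function of the other axis"
    o=1-ax; X=[];Y=[]
    for lo,hi in zip(bins[:-1],bins[1:]):
        q=P[(P[:,o]>=lo)&(P[:,o]<hi),ax]
        if len(q)>20: X.append((lo+hi)/2);Y.append(np.percentile(q,1 if side<0 else 99))
    X=np.array(X);Y=np.array(Y);k=np.polyfit(X,Y,1)
    for _ in range(3):
        r=abs(Y-np.polyval(k,X));g=r<max(.0015,1.5*np.median(r));k=np.polyfit(X[g],Y[g],1)
    return k,np.sqrt(np.mean((Y[g]-np.polyval(k,X[g]))**2)),g.sum()
bed=near((.595,.055),.09,.13,.008,.018)
print('bed z',np.median(bed[:,2]),len(bed),bed.min(0),bed.max(0))
by=np.arange(-.03,.14,.005)
print('front',edge(bed,0,-1,by)); print('fencefoot',edge(bed,0,1,by))
bx=np.arange(.545,.65,.005); print('right',edge(bed,1,-1,bx)); print('stopfoot',edge(bed,1,1,bx))
f=near((.66,.055),.06,.13,.022,.05); print('face pts',len(f)); print('face',edge(f,0,-1,by))
t=near((.66,.055),.06,.13,.054,.06); print('top front',edge(t,0,-1,by),t[:,1].min(),t[:,1].max(),edge(t,1,-1,np.arange(.66,.73,.005)))
sb=near((.595,.14),.08,.05,.030,.038); print('stop top',len(sb)); print(edge(sb,1,-1,bx))
E
python3 st.py
```

```text
bed z 0.012497874004991 22060 [ 0.5184 -0.0535  0.0089] [0.672  0.1448 0.018 ]
front (array([-0.1312,  0.5383]), np.float64(0.0001761091973044942), np.int64(33))
fencefoot (array([-0.1233,  0.6666]), np.float64(0.00011676246111298951), np.int64(33))
right (array([ 0.1242, -0.119 ]), np.float64(0.00017255269484601186), np.int64(20))
stopfoot (array([0.097 , 0.0826]), np.float64(0.0007994241133061907), np.int64(13))
face pts 1275
face (array([-0.1229,  0.6662]), np.float64(0.00017142531203564345), np.int64(32))
top front (array([-0.1234,  0.6668]), np.float64(0.0001887262945739793), np.int64(30)) -0.038319534273108274 0.12080796288622028 (array([-0.1006,  0.0403]), np.float64(0.0026553082874975404), np.int64(8))
stop top 897
(array([0.1248, 0.0667]), np.float64(9.854178128576523e-05), np.int64(9))
```

```bash
python3 -m creep '[{"dx":-0.92,"dy":-0.09,"dz":0.12,"twist":0},{"dx":-0.92,"dy":-0.09,"dz":0.12,"twist":0},{"dx":-0.92,"dy":-0.09,"dz":0.12,"twist":0},{"dx":-0.92,"dy":-0.09,"dz":0.12,"twist":0},{"dx":-0.92,"dy":-0.09,"dz":0.12,"twist":0}]'
python3 -m creep '[{"dx":-0.92,"dy":-0.09,"dz":0.12,"twist":0},{"dx":-0.92,"dy":-0.09,"dz":0.12,"twist":0},{"dx":-0.92,"dy":-0.09,"dz":0.12,"twist":0},{"dx":-0.92,"dy":-0.09,"dz":0.12,"twist":0.5},{"dx":-0.92,"dy":-0.09,"dz":0.12,"twist":0.3}]'
python3 -m creep '[{"dx":0,"dy":0,"dz":0,"twist":0},{"dx":0,"dy":0,"dz":0,"twist":0}]'
python3 - <<'E'
from h import *
np.set_printoptions(precision=4,suppress=True)
print(pose())
p=shot('wrist'); save(p,'w3')
for n,z in [('blank_corner',0),('blank',0),('blank_slope',.03)]:
    for r in tip_of(n,p)[:2]: print(n,np.round(r['at'],1),round(r['confidence'],2),onz(p,r['at'],z),ond(p,r['at']))
C=cloud(p); np.savez('w3.npz',C=C); C=C.reshape(-1,3)
m=(abs(C[:,0]-.445)<.1)&(abs(C[:,1]+.34)<.1)&(C[:,2]>.038)&(C[:,2]<.046)
t=C[m,:2]; r=cv2.minAreaRect(t.astype(np.float32)); print('top face',m.sum(),r)
m=(abs(C[:,0]-.445)<.1)&(abs(C[:,1]+.34)<.1)&(C[:,2]>.006)&(C[:,2]<.046)
print('all',cv2.minAreaRect(C[m,:2].astype(np.float32)),m.sum())
E
```

```text
time_s: 9.45
tcp_pos: [0.4882, -0.2267, 0.2741]
ee_rot: [2.468, 1.944, 0.0]
force: [1.2, 0.5, 0.3]
grip_width: 1.002
grasp_force: 0.0
time_s: 9.87
tcp_pos: [0.4255, -0.401, 0.25]
ee_rot: [2.549, 1.835, 0.0]
force: [1.3, -0.4, 0.6]
grip_width: 1.0
grasp_force: 0.0
time_s: 10.03
tcp_pos: [0.4251, -0.4007, 0.2496]
ee_rot: [-2.55, -1.834, 0.0]
force: [0.4, 0.8, 0.4]
grip_width: 0.998
grasp_force: 0.0
[[ 0.3184  0.948  -0.0005  0.4251]
 [ 0.948  -0.3184  0.0004 -0.4007]
 [ 0.0003 -0.0006 -1.      0.2496]
 [ 0.      0.      0.      1.    ]]
blank [313.6 154.9] 0.85 [ 0.4428 -0.3515  0.    ] [ 0.4432 -0.3499  0.0427]
blank_slope [297.3 157.8] 0.91 [ 0.4276 -0.348   0.03  ] [ 0.4275 -0.348   0.0281]
top face 5594 ((0.4482954144477844, -0.35494375228881836), (0.13958315551280975, 0.03363921493291855), 72.52006530761719)
all ((0.44238612055778503, -0.3530725836753845), (0.13961456716060638, 0.04605189710855484), 72.49395751953125) 7594
```

View pics/w3.png

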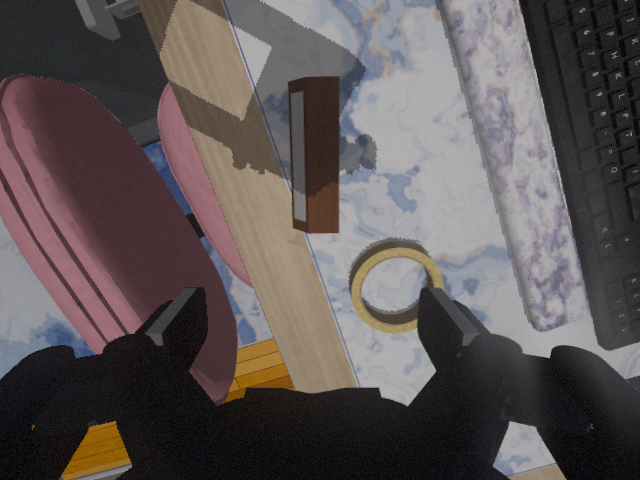

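Blank clearly seen: top at (320,155), inlay on the left (robot) side; the size fits (139.6 × 46.1 mm), and the tape roll at (395,290) is clear of the fingers.

```bash
python3 -c "
from h import *
print(togo([.4424,-.3531,.021]),ctrl.tip_extent)"
```

```text
[1.192 0.018 5.732] 0.022
```

```bash
python3 -m creep '[{"dx":0.6,"dy":0.01,"dz":0.6,"twist":-0.18},{"dx":0.59,"dy":0.01,"dz":0.6,"twist":0},{"dx":0,"dy":0,"dz":0.9,"twist":0},{"dx":0,"dy":0,"dz":0.9,"twist":0},{"dx":0,"dy":0,"dz":0,"twist":0}]' 100
python3 -c "
from h import *
print(togo([.4424,-.3531,.021]),pose())"
```

```text
time_s: 10.65
tcp_pos: [0.4392, -0.3501, 0.1247]
ee_rot: [-2.521, -1.859, 0.004]
force: [-1.0, 1.4, -0.0]
grip_width: 0.998
grasp_force: 0.0
[-0.057  0.12   2.592] [[ 0.29562085  0.95527917 -0.00707297  0.43921128]
 [ 0.95529908 -0.29558398  0.00581131 -0.3500956 ]
 [ 0.00346077 -0.00847475 -0.9999581   0.12471818]
 [ 0.          0.          0.          1.        ]]
```

```bash
python3 -m creep '[{"dx":0,"dy":0,"dz":0.7,"twist":0},{"dx":0,"dy":0,"dz":0.5,"twist":0},{"dx":0,"dy":0,"dz":0,"twist":0},{"dx":0,"dy":0,"dz":0,"twist":0}]'
python3 -c "
from h import *
print(togo([.4424,-.3531,.021]),pose())"
```

```text
time_s: 10.98
tcp_pos: [0.4419, -0.3538, 0.083]
ee_rot: [-2.53, -1.861, 0.0]
force: [0.2, 0.0, -0.4]
grip_width: 1.001
grasp_force: 0.0
[0.019 0.007 1.551] [[ 2.97544528e-01  9.54707815e-01 -4.92458304e-04  4.41946256e-01]
 [ 9.54707898e-01 -2.97544318e-01  4.56270341e-04 -3.53773065e-01]
 [ 2.89076690e-04 -6.05914576e-04 -9.99999775e-01  8.30419535e-02]
 [ 0.00000000e+00  0.00000000e+00  0.00000000e+00  1.00000000e+00]]
```

```bash
python3 -m creep '[{"dx":0.02,"dy":0,"dz":0.6,"twist":0},{"dx":0,"dy":0,"dz":0.6,"twist":0},{"dx":0,"dy":0,"dz":0.33,"twist":0},{"dx":0,"dy":0,"dz":0,"twist":0},{"dx":0,"dy":0,"dz":0,"twist":0}]'
python3 -m creep '[{"dx":0,"dy":0,"dz":0,"twist":0},{"dx":0,"dy":0,"dz":0,"twist":0},{"dx":0,"dy":0,"dz":0,"twist":0},{"dx":0,"dy":0,"dz":0,"twist":0},{"dx":0,"dy":0,"dz":0,"twist":0}]' 0 40
python3 -m creep '[{"dx":0,"dy":0,"dz":0,"twist":0},{"dx":0,"dy":0,"dz":0,"twist":0},{"dx":0,"dy":0,"dz":0,"twist":0}]' 0 60
```

```text
time_s: 11.4
tcp_pos: [0.4422, -0.3536, 0.0219]
ee_rot: [2.531, 1.861, 0.0]
force: [-0.1, -0.0, 0.3]
grip_width: 0.996
grasp_force: 0.0
time_s: 11.82
tcp_pos: [0.4424, -0.3538, 0.0222]
ee_rot: [2.53, 1.86, 0.001]
force: [-1.3, 1.0, 7.5]
grip_width: 0.53
grasp_force: 41.0
time_s: 12.07
tcp_pos: [0.4424, -0.3538, 0.0223]
ee_rot: [2.53, 1.86, 0.001]
force: [-1.2, 0.8, 9.3]
grip_width: 0.526
grasp_force: 60.1
```

```bash
python3 -m creep '[{"dx":0,"dy":0,"dz":-0.5,"twist":0},{"dx":0,"dy":0,"dz":-0.7,"twist":0},{"dx":0,"dy":0,"dz":-0.7,"twist":0},{"dx":0,"dy":0,"dz":-0.6,"twist":0},{"dx":0.5,"dy":0.06,"dz":0,"twist":0}]'
python3 -m creep '[{"dx":0.8,"dy":0.07,"dz":0,"twist":0},{"dx":0.8,"dy":0.07,"dz":0,"twist":0},{"dx":0.8,"dy":0.07,"dz":0,"twist":0},{"dx":0.8,"dy":0.07,"dz":0,"twist":0},{"dx":0.8,"dy":0.07,"dz":0,"twist":0}]'
python3 -m creep '[{"dx":0.8,"dy":0.07,"dz":0,"twist":0},{"dx":0.8,"dy":0.07,"dz":0,"twist":0},{"dx":0.8,"dy":0.07,"dz":0,"twist":0},{"dx":0.8,"dy":0.07,"dz":0,"twist":0},{"dx":0.8,"dy":0.07,"dz":0,"twist":0}]'
python3 -m creep '[{"dx":0.7,"dy":0,"dz":0,"twist":-0.8},{"dx":0.7,"dy":0,"dz":0,"twist":-0.8},{"dx":0,"dy":0,"dz":0,"twist":-0.8},{"dx":0,"dy":0,"dz":0,"twist":-0.8},{"dx":0,"dy":0,"dz":0,"twist":-0.85}]'
python3 -m creep '[{"dx":0,"dy":0,"dz":0,"twist":0},{"dx":0,"dy":0,"dz":0,"twist":0}]'
python3 - <<'E'
from h import *
np.set_printoptions(precision=4,suppress=True)
print(pose(),togo([.6037,.0624,.06]))
p=shot('wrist'); save(p,'w4'); np.savez('w4.npz',C=cloud(p))
E
```

```text
time_s: 12.48
tcp_pos: [0.4518, -0.3386, 0.126]
ee_rot: [2.526, 1.854, 0.002]
force: [1.4, -1.1, -2.5]
grip_width: 0.526
grasp_force: 63.6
time_s: 12.9
tcp_pos: [0.5113, -0.185, 0.1212]
ee_rot: [2.532, 1.86, 0.0]
force: [0.6, -0.5, -3.0]
grip_width: 0.527
grasp_force: 63.5
time_s: 13.32
tcp_pos: [0.5723, -0.0363, 0.1211]
ee_rot: [-2.531, -1.861, 0.0]
force: [0.9, -0.3, -3.3]
grip_width: 0.525
grasp_force: 63.5
time_s: 13.73
tcp_pos: [0.5864, 0.0169, 0.1209]
ee_rot: [-2.076, -2.357, 0.001]
force: [0.6, -0.7, -2.3]
grip_width: 0.526
grasp_force: 63.4
time_s: 13.9
tcp_pos: [0.5865, 0.0161, 0.121]
ee_rot: [-2.086, -2.349, 0.0]
force: [0.1, 0.9, -2.1]
grip_width: 0.523
grasp_force: 63.4
[[-0.1182  0.993  -0.0003  0.5865]
 [ 0.993   0.1182 -0.      0.0161]
 [ 0.     -0.0003 -1.      0.121 ]
 [ 0.      0.      0.      1.    ]] [1.097 0.565 1.524]
```

View pics/w4.png

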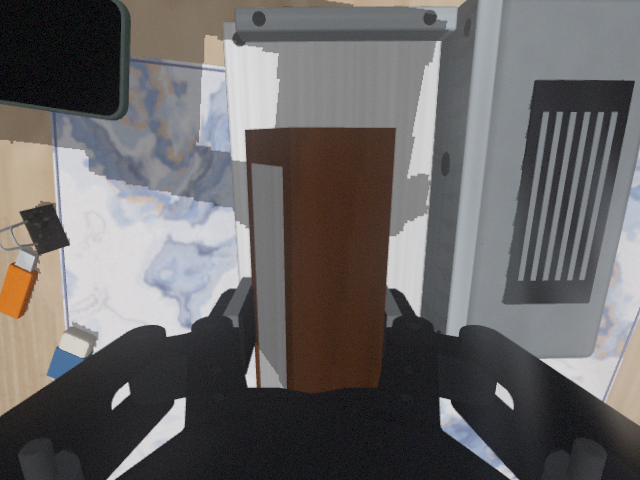

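The blank is held at (320,260), nearly square to the station; stop block inner face at row ~40, fence front at column ~440. Measure both from this picture.

```bash
cat > m4.py <<'E'
import sys
src=open('st.py').read().split("bed=near")[0].replace('w2.npz',sys.argv[1]); exec(src)
bx=np.arange(.56,.65,.005); by=np.arange(.03,.135,.005)
f=near((.66,.09),.03,.06,.022,.05); k=edge(f,0,-1,by); print('face',k)
t=near((.66,.09),.03,.06,.0545,.0595); print('top',edge(t,0,-1,by))
sb=near((.595,.14),.08,.03,.030,.038); s=edge(sb,1,-1,bx); print('stop',s)
zt=float(sys.argv[2]); T=pose()
b=C[(C[:,2]>zt-.004)&(C[:,2]<zt+.004)&(abs(C[:,0]-T[0,3])<.06)&(abs(C[:,1]-T[1,3]-.03)<.06)]
print('blank z',np.median(b[:,2]),len(b))
L=b; e=edge(L,1,1,np.arange(T[0,3]-.025,T[0,3]+.015,.004)); g=edge(L,0,1,np.arange(T[1,3]+.01,T[1,3]+.065,.005))
print('end',e,'back',g)
K,S,E_,G=k[0],s[0],e[0],g[0]
def X(a,b): # x=a0*y+a1, y=b0*x+b1
    x=(a[0]*b[1]+a[1])/(1-a[0]*b[0]); return np.array([x,b[0]*x+b[1]])
N=X(K,S);B=X(G,E_); th=-np.arctan(K[0]); ex=np.array([np.cos(th),np.sin(th)]); ey=np.array([-ex[1],ex[0]])
print('nest',N,'corner',B,'corner in nest',(B-N)@ex,(B-N)@ey,'yaw st',th,'yaw blank',-np.arctan(G[0]))
E
python3 - <<'E'
from h import *
C=np.load('w4.npz')['C'].reshape(-1,3)
m=(abs(C[:,0]-.595)<.03)&(abs(C[:,1]-.06)<.03)&(C[:,2]>.1)&(C[:,2]<.18); print(np.percentile(C[m,2],[10,50,90]))
E
python3 m4.py w4.npz .141
```

```text
[0.13535144 0.14108137 0.16536827]
face (array([-0.1239,  0.666 ]), np.float64(0.00016853844382760136), np.int64(20))
top (array([-0.1241,  0.6666]), np.float64(0.00013721216587897736), np.int64(20))
stop (array([0.1304, 0.0632]), np.float64(7.648042909889022e-05), np.int64(17))
blank z 0.14102290566499104 28518
end (array([0.104 , 0.0249]), np.float64(0.00010890246610973682), np.int64(8)) back (array([-0.1199,  0.6113]), np.float64(7.849344155322954e-05), np.int64(9))
nest [0.6477 0.1476] corner [0.6008 0.0874] corner in nest -0.05396661239110993 -0.05397822693233551 yaw st 0.12325580486833969 yaw blank 0.11931324930102108
```

```bash
python3 -m creep '[{"dx":0.55,"dy":0.3,"dz":0,"twist":0},{"dx":0.6,"dy":0.3,"dz":0,"twist":0},{"dx":0,"dy":0,"dz":0.7,"twist":0},{"dx":0,"dy":0,"dz":0.7,"twist":0},{"dx":0,"dy":0,"dz":0.5,"twist":0}]'
python3 -m creep '[{"dx":0,"dy":0,"dz":0.2,"twist":0},{"dx":0,"dy":0,"dz":0,"twist":0},{"dx":0,"dy":0,"dz":0,"twist":0}]'
python3 -m creep '[{"dx":0.05,"dy":0,"dz":0,"twist":0},{"dx":0.05,"dy":0,"dz":0,"twist":0},{"dx":0,"dy":0,"dz":0,"twist":0}]'
python3 -c "
from h import *
np.set_printoptions(precision=4,suppress=True)
print(pose())
p=shot('wrist'); save(p,'w5'); np.savez('w5.npz',C=cloud(p))"
python3 m4.py w5.npz .056
```

```text
time_s: 14.37
tcp_pos: [0.6044, 0.065, 0.0433]
ee_rot: [-2.085, -2.349, 0.001]
force: [-1.2, -1.3, -3.2]
grip_width: 0.525
grasp_force: 63.3
time_s: 14.62
tcp_pos: [0.6051, 0.0645, 0.037]
ee_rot: [-2.085, -2.35, 0.0]
force: [0.8, 0.8, -1.9]
grip_width: 0.524
grasp_force: 61.8
time_s: 14.87
tcp_pos: [0.605, 0.069, 0.0376]
ee_rot: [2.083, 2.351, 0.002]
force: [-1.0, 0.7, -3.3]
grip_width: 0.525
grasp_force: 61.8
[[-0.1204  0.9927  0.0013  0.605 ]
 [ 0.9927  0.1204  0.0002  0.069 ]
 [ 0.0001  0.0013 -1.      0.0376]
 [ 0.      0.      0.      1.    ]]
face (array([-0.1277,  0.6664]), np.float64(0.00012555739375573398), np.int64(15))
top (array([-0.1244,  0.6665]), np.float64(3.1266758822960795e-05), np.int64(11))
stop (array([0.1271, 0.0654]), np.float64(4.1969069848258495e-05), np.int64(15))
blank z 0.057924156696547754 43012
end (array([0.0988, 0.079 ]), np.float64(0.00015824257292322403), np.int64(9)) back (array([-0.0272,  0.6668]), np.float64(0.00048552356237147986), np.int64(10))
nest [0.6476 0.1477] corner [0.6628 0.1445] corner in nest 0.014751586738028366 -0.005024666683158674 yaw st 0.1270158645156707 yaw blank 0.0272089106087358
```

```bash
python3 -m creep '[{"dx":0.05,"dy":0,"dz":0.06,"twist":0},{"dx":0,"dy":0,"dz":0.03,"twist":0},{"dx":0,"dy":0,"dz":0,"twist":0}]'
python3 -m creep '[{"dx":0.04,"dy":0,"dz":0,"twist":0},{"dx":0.04,"dy":0,"dz":0,"twist":0},{"dx":0,"dy":0,"dz":0,"twist":0}]'
```

```text
time_s: 15.17
tcp_pos: [0.6046, 0.071, 0.0342]
ee_rot: [2.083, 2.351, 0.001]
force: [-2.3, 2.1, 8.8]
grip_width: 0.526
grasp_force: 63.8
time_s: 15.42
tcp_pos: [0.6048, 0.0718, 0.0343]
ee_rot: [2.079, 2.351, -0.002]
force: [-0.3, -16.0, 7.0]
grip_width: 0.524
grasp_force: 63.7
```

```bash
python3 -m creep '[{"dx":-0.04,"dy":0,"dz":0,"twist":0},{"dx":0,"dy":0,"dz":0,"twist":0},{"dx":0,"dy":0,"dz":0,"twist":0},{"dx":0,"dy":0,"dz":0,"twist":0}]' 70
python3 -m creep '[{"dx":0,"dy":0,"dz":-0.4,"twist":0},{"dx":0,"dy":0,"dz":-0.7,"twist":0},{"dx":0,"dy":0,"dz":-0.7,"twist":0},{"dx":0,"dy":0,"dz":-0.2,"twist":0},{"dx":0,"dy":-0.2,"dz":0,"twist":0}]'
python3 -m creep '[{"dx":0,"dy":-0.35,"dz":0,"twist":0},{"dx":0,"dy":-0.35,"dz":0,"twist":0},{"dx":0,"dy":-0.35,"dz":0,"twist":0},{"dx":0,"dy":0,"dz":0,"twist":0},{"dx":0,"dy":0,"dz":0,"twist":0}]' 0 120
python3 - <<'E'
from h import *
np.set_printoptions(precision=4,suppress=True)
print(pose())
p=shot('wrist'); save(p,'w6'); C=cloud(p); np.savez('w6.npz',C=C)
C=C.reshape(-1,3)
m=(abs(C[:,0]-.605)<.06)&(abs(C[:,1]-.07)<.09)&(C[:,2]>.0495)&(C[:,2]<.0565)
N=np.array([.6477,.1476]);th=.1233;ex=np.array([np.cos(th),np.sin(th)]);ey=np.array([-ex[1],ex[0]])
s=np.c_[(C[m,:2]-N)@ex,(C[m,:2]-N)@ey]; s=s[s[:,0]<-.008]
print(len(s),np.percentile(s,[.5,99.5],axis=0),cv2.minAreaRect(s.astype(np.float32)), 'tcp',(pose()[:2,3]-N)@ex,(pose()[:2,3]-N)@ey)
E
```

```text
time_s: 15.75
tcp_pos: [0.6041, 0.0725, 0.0333]
ee_rot: [-2.083, -2.352, -0.0]
force: [0.6, -0.1, -0.9]
grip_width: 0.697
grasp_force: 0.0
time_s: 16.17
tcp_pos: [0.5989, 0.0719, 0.1159]
ee_rot: [2.08, 2.349, 0.007]
force: [-0.2, -0.1, -0.4]
grip_width: 0.703
grasp_force: 0.0
time_s: 16.58
tcp_pos: [0.5531, 0.0662, 0.1122]
ee_rot: [-2.082, -2.351, 0.002]
force: [1.2, -1.0, -0.0]
grip_width: 0.008
grasp_force: 0.0
[[-0.121   0.9927 -0.0019  0.5531]
 [ 0.9927  0.121  -0.0002  0.0662]
 [ 0.     -0.0019 -1.      0.1122]
 [ 0.      0.      0.      1.    ]]
12274 [[-0.0617 -0.1375]
 [-0.029  -0.0006]] ((-0.045238398015499115, -0.07059119641780853), (0.0344664491713047, 0.14003537595272064), 0.03995665907859802) tcp -0.1028094958952221 -0.06922011724527362
```

View pics/w6.png

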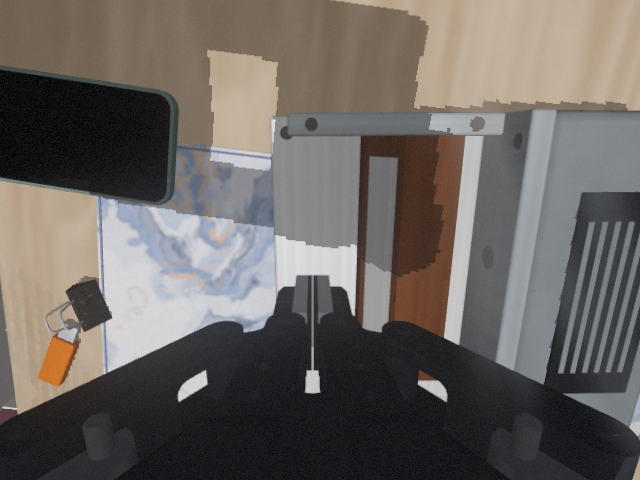

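The blank lies square on the bed, end at the stop (row ~135), about 28 mm gap to the fence (columns 445–470); shut fingers stand in front of it. Lower and push on the toe.

```bash
python3 -m creep '[{"dx":0,"dy":0,"dz":0.7,"twist":0},{"dx":0,"dy":0,"dz":0.7,"twist":0},{"dx":0,"dy":0,"dz":0.4,"twist":0},{"dx":0,"dy":0,"dz":0,"twist":0},{"dx":0,"dy":0.15,"dz":0,"twist":0}]'
python3 -m creep '[{"dx":0,"dy":0.15,"dz":0,"twist":0},{"dx":0,"dy":0.15,"dz":0,"twist":0},{"dx":0,"dy":0.15,"dz":0,"twist":0},{"dx":0,"dy":0.15,"dz":0,"twist":0},{"dx":0,"dy":0.1,"dz":0,"twist":0}]'
python3 -m creep '[{"dx":0,"dy":0.07,"dz":0,"twist":0},{"dx":0,"dy":0.05,"dz":0,"twist":0},{"dx":0,"dy":0,"dz":0,"twist":0}]'
```

```text
time_s: 17.05
tcp_pos: [0.5593, 0.0668, 0.0402]
ee_rot: [-2.081, -2.35, 0.004]
force: [-0.0, 0.4, -0.4]
grip_width: 0.004
grasp_force: 0.0
time_s: 17.47
tcp_pos: [0.5884, 0.0703, 0.0422]
ee_rot: [-2.083, -2.351, 0.001]
force: [-8.6, -0.8, 11.0]
grip_width: 0.001
grasp_force: 6.3
time_s: 17.72
tcp_pos: [0.5928, 0.0709, 0.0422]
ee_rot: [-2.082, -2.351, 0.002]
force: [-6.9, 0.5, 9.7]
grip_width: -0.005
grasp_force: 4.9
```

```bash
cat > m6.py <<'E'
from h import *
np.set_printoptions(precision=4,suppress=True)
p=shot('wrist'); save(p,'w7'); C=cloud(p); C=C.reshape(-1,3)
N=np.array([.6477,.1476]);th=.1233;ex=np.array([np.cos(th),np.sin(th)]);ey=np.array([-ex[1],ex[0]])
s=np.c_[(C[:,:2]-N)@ex,(C[:,:2]-N)@ey,C[:,2]]
t=s[(s[:,0]<-.004)&(s[:,0]>-.09)&(s[:,1]>-.15)&(s[:,1]<.0)&(s[:,2]>.0495)&(s[:,2]<.0565)]
print(len(t),np.percentile(t,[.5,99.5],axis=0),'tcp',(pose()[:2,3]-N)@ex,(pose()[:2,3]-N)@ey,pose()[2,3])
for y in (-.01,-.02,-.03,-.04):
    q=s[(abs(s[:,1]-y)<.002)&(s[:,0]>-.09)&(s[:,0]<.005)]
    q=q[np.argsort(q[:,0])]; print(y,[(round(q[(q[:,0]>=a)&(q[:,0]<a+.003),2].mean()*1e3,1) if ((q[:,0]>=a)&(q[:,0]<a+.003)).any() else None) for a in np.arange(-.08,.004,.003)])
E
python3 m6.py
```

```text
21987 [[-0.0669 -0.0909  0.0497]
 [-0.005  -0.0008  0.056 ]] tcp -0.06398621124080853 -0.06938248937379557 0.04223276969906021
-0.01 [np.float64(12.4), np.float64(12.4), np.float64(12.5), np.float64(12.2), np.float64(12.4), np.float64(12.5), np.float64(12.3), np.float64(12.3), np.float64(12.3), np.float64(18.9), np.float64(33.5), np.float64(37.7), np.float64(42.0), np.float64(46.5), np.float64(50.9), np.float64(54.2), np.float64(54.5), np.float64(54.6), np.float64(54.5), np.float64(54.4), np.float64(54.5), np.float64(54.4), np.float64(54.4), np.float64(54.5), np.float64(54.4), np.float64(53.7), np.float64(52.0), np.float64(56.7)]
-0.02 [np.float64(12.3), np.float64(12.3), np.float64(12.5), np.float64(12.4), np.float64(12.3), np.float64(12.5), np.float64(12.5), np.float64(12.3), np.float64(12.3), np.float64(19.4), np.float64(33.6), np.float64(38.3), np.float64(42.5), np.float64(46.8), np.float64(51.0), np.float64(54.1), np.float64(54.4), np.float64(54.5), np.float64(54.5), np.float64(54.3), np.float64(54.4), np.float64(54.5), np.float64(54.4), np.float64(54.5), np.float64(54.5), np.fl
[... 370 characters left out ...]
64(54.3), np.float64(54.5), np.float64(54.3), np.float64(54.4), np.float64(54.4), np.float64(54.3), np.float64(54.3), np.float64(54.4), np.float64(53.7), np.float64(52.4), np.float64(55.4)]
-0.04 [np.float64(12.5), np.float64(12.3), np.float64(12.4), np.float64(12.5), np.float64(12.4), np.float64(12.5), np.float64(12.4), np.float64(12.4), np.float64(12.3), np.float64(20.2), np.float64(33.9), np.float64(38.5), np.float64(42.8), np.float64(47.2), np.float64(51.0), np.float64(54.0), np.float64(54.4), np.float64(54.4), np.float64(54.4), np.float64(54.4), np.float64(54.4), np.float64(54.4), np.float64(54.4), np.float64(54.5), np.float64(54.3), np.float64(54.0), np.float64(52.2), np.float64(55.2)]
```

View pics/w7.png

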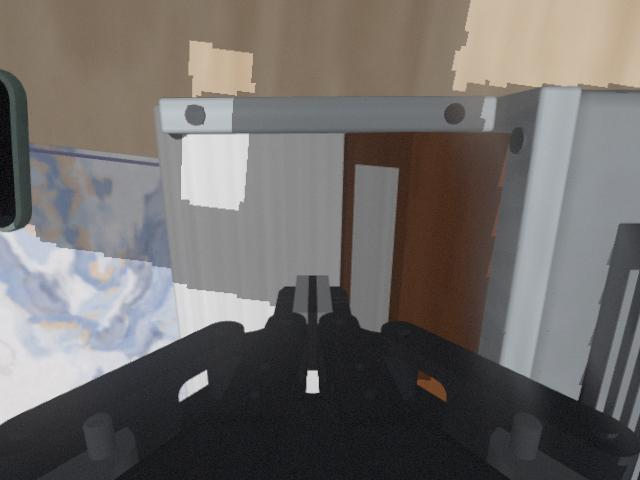

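The blank still has a ~6 mm gap to the fence (back at column ~500, fence foot ~515), end at the stop. Push on.

```bash
python3 -m creep '[{"dx":0,"dy":0.06,"dz":-0.04,"twist":0},{"dx":0,"dy":0.06,"dz":0,"twist":0},{"dx":0,"dy":0,"dz":0,"twist":0}]'
python3 -m creep '[{"dx":0,"dy":0.06,"dz":0,"twist":0},{"dx":0,"dy":0.04,"dz":0,"twist":0},{"dx":0,"dy":0,"dz":0,"twist":0}]'
python3 m6.py | head -2
```

```text
time_s: 18.02
tcp_pos: [0.5988, 0.0715, 0.0435]
ee_rot: [2.082, 2.351, 0.002]
force: [-1.8, -0.1, 2.9]
grip_width: 0.003
grasp_force: 1.0
time_s: 18.27
tcp_pos: [0.5993, 0.0716, 0.0432]
ee_rot: [-2.08, -2.349, 0.007]
force: [-14.0, -2.2, 16.1]
grip_width: -0.0
grasp_force: 9.4
18728 [[-0.0617 -0.0919  0.0497]
 [-0.0041 -0.0006  0.056 ]] tcp -0.057356031504970394 -0.06949087724032416 0.04323265279828379
```

```bash
python3 -m creep '[{"dx":0,"dy":-0.2,"dz":0,"twist":0},{"dx":0,"dy":-0.1,"dz":-0.25,"twist":0},{"dx":0,"dy":0,"dz":-0.3,"twist":0},{"dx":0,"dy":0,"dz":0,"twist":0}]'
python3 -m creep '[{"dx":0,"dy":0.13,"dz":0.02,"twist":0},{"dx":0,"dy":0.13,"dz":0.02,"twist":0},{"dx":0,"dy":0,"dz":0,"twist":0}]'
python3 m6.py
```

```text
time_s: 18.65
tcp_pos: [0.5918, 0.0708, 0.0677]
ee_rot: [2.081, 2.35, 0.005]
force: [0.6, 0.7, 0.4]
grip_width: -0.002
grasp_force: 0.0
time_s: 18.9
tcp_pos: [0.6018, 0.072, 0.0633]
ee_rot: [2.082, 2.351, 0.002]
force: [-0.5, 0.4, 0.4]
grip_width: 0.004
grasp_force: 0.0
15092 [[-0.0636 -0.1035  0.0496]
 [-0.0041 -0.0008  0.0561]] tcp -0.05571018823822717 -0.06938964996467108 0.06299556789428164
-0.01 [np.float64(12.3), np.float64(12.3), np.float64(12.3), np.float64(12.5), np.float64(12.4), np.float64(12.4), np.float64(12.3), np.float64(12.4), np.float64(12.5), np.float64(12.5), np.float64(12.6), np.float64(21.3), np.float64(34.1), np.float64(38.4), np.float64(43.0), np.float64(47.1), np.float64(51.2), np.float64(54.2), np.float64(54.5), np.float64(54.5), np.float64(54.5), np.float64(54.7), np.float64(54.5), np.float64(54.6), np.float64(54.4), np.float64(54.4), np.float64(55.3), np.float64(58.1)]
-0.02 [np.float64(12.4), np.float64(12.4), np.float64(12.2), np.float64(12.3), np.float64(12.3), np.float64(12.4), np.float64(12.5), np.float64(12.4), np.float64(12.3), np.float64(12.5), np.f
[... 641 characters left out ...]
64(54.2), np.float64(54.5), np.float64(54.4), np.float64(54.4), np.float64(54.4), np.float64(54.4), np.float64(54.4), np.float64(54.4), np.float64(54.5), np.float64(55.3), np.float64(58.2)]
-0.04 [np.float64(12.3), np.float64(12.4), np.float64(12.4), np.float64(12.2), np.float64(12.4), np.float64(12.3), np.float64(12.4), np.float64(12.4), np.float64(12.5), np.float64(12.5), np.float64(12.3), np.float64(22.2), np.float64(34.7), np.float64(39.1), np.float64(43.4), np.float64(47.5), np.float64(51.3), np.float64(54.1), np.float64(54.5), np.float64(54.5), np.float64(54.4), np.float64(54.5), np.float64(54.5), np.float64(54.4), np.float64(54.4), np.float64(54.5), np.float64(55.3), np.float64(58.0)]
```

```bash
python3 -m creep '[{"dx":0,"dy":0.08,"dz":0.05,"twist":0},{"dx":0,"dy":0,"dz":0,"twist":0}]'
python3 -m creep '[{"dx":0,"dy":0.05,"dz":0.035,"twist":0},{"dx":0,"dy":0,"dz":0,"twist":0}]'
python3 -m creep '[{"dx":0,"dy":0.04,"dz":0.03,"twist":0},{"dx":0,"dy":0,"dz":0,"twist":0}]'
```

```text
time_s: 19.12
tcp_pos: [0.6035, 0.0722, 0.0606]
ee_rot: [-2.083, -2.352, 0.001]
force: [-0.2, 0.5, 0.2]
grip_width: -0.003
grasp_force: 0.0
time_s: 19.28
tcp_pos: [0.6053, 0.0724, 0.0594]
ee_rot: [-2.083, -2.352, 0.0]
force: [0.0, 0.1, 1.1]
grip_width: 0.001
grasp_force: 0.0
time_s: 19.45
tcp_pos: [0.607, 0.0726, 0.0585]
ee_rot: [2.083, 2.352, -0.0]
force: [-0.4, -0.3, 0.6]
grip_width: 0.0
grasp_force: 0.0
```

```bash
python3 -m creep '[{"dx":0,"dy":0.05,"dz":0.035,"twist":0},{"dx":0,"dy":0,"dz":0,"twist":0},{"dx":0,"dy":0,"dz":0,"twist":0}]'
python3 -m creep '[{"dx":0,"dy":0.04,"dz":0.03,"twist":0},{"dx":0,"dy":0,"dz":0,"twist":0},{"dx":0,"dy":0,"dz":0,"twist":0}]'
```

```text
time_s: 19.7
tcp_pos: [0.6083, 0.0727, 0.0575]
ee_rot: [-2.082, -2.351, 0.002]
force: [-3.3, -0.6, 5.1]
grip_width: -0.001
grasp_force: 2.9
time_s: 19.95
tcp_pos: [0.6086, 0.0728, 0.0572]
ee_rot: [-2.081, -2.35, 0.004]
force: [-12.0, -1.5, 20.2]
grip_width: 0.001
grasp_force: 10.7
```

```bash
python3 -m creep '[{"dx":0,"dy":0.04,"dz":-0.03,"twist":0},{"dx":0,"dy":0,"dz":0,"twist":0},{"dx":0,"dy":0,"dz":0,"twist":0}]'
python3 -m creep '[{"dx":0,"dy":0.03,"dz":-0.02,"twist":0},{"dx":0,"dy":0,"dz":0,"twist":0},{"dx":0,"dy":0,"dz":0,"twist":0}]'
```

```text
time_s: 20.2
tcp_pos: [0.6091, 0.0728, 0.0574]
ee_rot: [-2.08, -2.349, 0.007]
force: [-12.6, -2.1, 13.5]
grip_width: -0.004
grasp_force: 8.9
time_s: 20.45
tcp_pos: [0.6091, 0.0728, 0.0575]
ee_rot: [-2.079, -2.348, 0.01]
force: [-14.0, -2.6, 10.5]
grip_width: -0.002
grasp_force: 8.5
```

```bash
python3 -m creep '[{"dx":0,"dy":0,"dz":0,"twist":0},{"dx":0,"dy":0,"dz":0,"twist":0},{"dx":0,"dy":0,"dz":0,"twist":0},{"dx":0,"dy":0,"dz":0,"twist":0},{"dx":0,"dy":0,"dz":0,"twist":0}]'
python3 - <<'E'
from h import *
np.set_printoptions(precision=4,suppress=True)
p=shot('wrist'); C=cloud(p).reshape(-1,3)
N=np.array([.6477,.1476]);th=.1233;ex=np.array([np.cos(th),np.sin(th)]);ey=np.array([-ex[1],ex[0]])
s=np.c_[(C[:,:2]-N)@ex,(C[:,:2]-N)@ey,C[:,2]]
for y in (-.008,-.016,-.024,-.032,-.04):   # toe edge (22 mm level) along the blank
    q=s[(abs(s[:,1]-y)<.003)&(s[:,2]>.034)&(s[:,2]<.050)&(s[:,0]>-.06)&(s[:,0]<-.02)]
    k=np.polyfit(q[:,2],q[:,0],1); print(y,'slope x at z .042:',np.polyval(k,.042),len(q))
q=s[(s[:,0]>-.025)&(s[:,0]<-.008)&(s[:,1]>-.03)&(s[:,1]<.003)&(s[:,2]>.05)]
print('top z',np.percentile(q[:,2],[5,50,95]),'end y',np.percentile(q[:,1],99.5))
f=s[(s[:,2]>.022)&(s[:,2]<.05)&(s[:,0]>-.004)&(s[:,0]<.02)&(s[:,1]>-.04)&(s[:,1]<-.002)];print(len(f),ctrl.sense()['force'])
E
```

```text
time_s: 20.87
tcp_pos: [0.6091, 0.0728, 0.0575]
ee_rot: [-2.079, -2.348, 0.01]
force: [-13.5, -2.6, 10.1]
grip_width: -0.0
grasp_force: 8.5
-0.008 slope x at z .042: -0.03697428060424707 547
-0.016 slope x at z .042: -0.037291342051783846 503
-0.024 slope x at z .042: -0.03728390887975397 484
-0.032 slope x at z .042: -0.03725533442343926 466
-0.04 slope x at z .042: -0.03725445666291845 449
top z [0.0534 0.0545 0.0555] end y -0.0006707757893004866
0 [-14.3037  -1.6041   9.3506]
```

```bash
python3 -c "
from cell import finish_job
print(finish_job())"
```

```text
the job is handed in; nothing more can be done
None
```

I pressed the three buttons in order (large, medium, small) and handed the job in at about 21 s with the blank held by a diagonal push of about 17 N. It measured within about 1 mm of the fence and stop and square to the fence; I was not shown a verdict.

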